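# Load the open nest of the specimen grinder and cover it

### The job

The grinding fixture has a round nest and a square nest, and its yellow guard covers one of them. Take the concrete specimen that fits the nest standing open, set it down (do not drop it) so that it lies flat and fully home in that nest, then slide the guard all the way across so that it covers the loaded nest. Leave the other specimen and the things standing around where they are.

Things in the scene. Friction and masses are not known exactly. Their poses are not given: they have to be found in the camera images.
- bed: Blue base plate of the fixture, 156 (x) x 290 (y) x 8 mm, bolted to the bench, with an aluminium rail 10 mm wide, its top 22 mm above the bench, along each long side. Origin: centre of its underside, on the bench. Its y axis is the direction in which the guard slides; the two nests are centred at y = +68 and -68 mm on it (which is which changes).
- nest_round_hole0 (a point): Centre of the mouth of the round nest: a round pocket 64 mm across and 8 mm deep, with a 2 mm chamfer and a thin black floor, in a steel block 118 x 132 mm whose top is 24 mm above the bench. The point lies at the level of the block's top, z up, axes parallel to the bed's. Fits the disc with 2 mm play all round.
- nest_square_hole0 (a point): Centre of the mouth of the square nest: a pocket 58 x 58 mm and 8 mm deep, with a 2 mm chamfer and a thin black floor, its sides parallel to the bed's x and y axes, in a steel block of the same outer size and height (24 mm). The point lies at the level of the block's top, z up, axes parallel to the bed's. Fits the tile with 2 mm play on each side.
- guard (a joint): Travel of the yellow guard along the bed's +y, m: 0 = centred over the nest at the bed's -y end, 0.136 = over the nest at the +y end, with a stop at each end. It starts within 12 mm of 0, covering the nest at the -y end. It slides against about 3 N of friction and stays where it is left. A specimen fully home (top 46 mm above the bench) passes under it; one not home blocks it.
- guard_knob (a point): Top of the guard's black push knob, 100 mm above the bench, an upright stem 16 mm thick, from 53 to 86 mm above the bench, then a head 28 mm across. The guard is a sheet-metal tunnel, 130 (x) x 120 (y) mm, open at its y ends, its roof 50 to 53 mm above the bench; the knob stands at the roof's centre.
- disc: Round grey concrete slice, 60 mm in diameter, 30 mm thick, about 0.2 kg, lying flat on the bench on a thin blue mat. Origin: centre of its underside, z up.
- tile: Square grey concrete tile, 54 x 54 mm, 30 mm thick, about 0.2 kg, lying flat on the bench on a thin blue mat. Origin: centre of its underside, z up, x and y square to its sides.
- sprayer: Orange spray bottle with a black head, 72 mm in diameter, 183 mm tall; a bystander. Origin: centre of its underside.
- mould: Green steel cylinder mould, open at the top, 85 mm tall, foot flange 116 mm across; a bystander. Origin: centre of its underside.
Things that resemble listed ones, but are neither listed nor needed, are in the scene too. What is shaped like the disc but brown or red is not meant. What is shaped like the tile but pink is not meant.

How it is judged:
By the outcome, as a careful person would: the job done as asked, in the order asked, and still so for the second after the job is handed in, with the robot touching nothing.
It also fails if it takes over 51 s, if anything falls off the work surface, if the arm or the gripper's body presses on something with over 40 N, if the wrist force passes 120 N, or if a joint passes its speed limit or range.

### The arm

A 6-joint arm with a two-finger parallel gripper is mounted at the origin on the work surface. World frame = base frame: x ahead of the robot, y to its left, z up, the work surface at z = 0. Lengths are in m, angles in rad, forces in N, time in s.
With the tool pointing down it reaches from about 0.25 to 0.725 m from the base axis. Payload 4 kg.
Tool frame: the origin (TCP) lies at the very end of the fingers, on their centre line; the grasp point (between the pads) lies 19 mm behind it; z points along the fingers, y is the line along which they close (so a half turn about z gives the same grasp; the last joint's range is limited). The gripper opens to 85 mm and grips with 20 to 120 N. Pads are 22 mm wide; open, the fingers measure 114 mm over their backs; the gripper's body (76 mm by 85 mm) begins 54 mm behind the grasp point. The pads swing forward as they close: fully open they stand 13 mm farther back than shut.
Start: joints at [-1.173, 0.241, 0.005, 1.335, 0, 1.571], TCP at [0.194, -0.461, 0.231] pointing down, gripper open.
Joint ranges: [-2.72, 2.72], [-1.05, 1.87], [-1.09, 1.28], [-1.99, 2.15], [-1.42, 1.44], [-3.14, 3.14]. Speed limits (rad/s): [2.79, 2.79, 3.14, 3.14, 3.14, 3.14].

### API

Orientations are given as a unit quaternion [x, y, z, w].
In Python, from workcell import * gives the robot as it stands. The module is installed in compiled form; this text tells all that it offers.
- The arm moves only by the tool send_rows, never from a script. Its argument "steps" is text: rows parted by semicolons, each of 7 numbers parted by spaces: the opening, from -1 (shut) to 1 (fully open), then the shift along the world's x, y, z in m, then the turn, a rotation vector about the world's x, y, z in rad. A call has exactly 5 rows; each row shifts and turns the commanded pose from where the row before left it; what a row does not reach is not made up. A row lasts 1/12 s, in which the tool goes at most 41.7 mm and 7.16 degrees, less where a joint would pass 70% of its speed; a pose out of reach is approached as far as the arm can. A call is refused whole if a number of a shift passes 0.0417 or a number of a turn 0.125, either way. A call with a gripper value outside its range is refused whole. The fingers move at their own pace and stop on an object; the grip force is fixed at half the most. Time passes only in rows, so rows that do not move let the fingers close, or fill a call up. It gives the time, the measured TCP pose, the force, the opening and the grip force at its end, in the units of the state.
- get_obs(): the state, without advancing time (a new reading comes with each control period).
- camera(name): name is "side" or "top" or "wrist"; returns a dict with "frame" (400x640x3 uint8, red, green, blue), "range_z" (400x640 float32, m along the optical axis (not along the pixel's ray), 0 where there is no reading), "camera_matrix" (3x3 intrinsics, pixels), "extrinsics" (4x4, takes a point from world to camera coordinates); the wrist camera has in their place "T_tool_cam" (4x4, takes a point from camera to tool coordinates, whose origin is the TCP and whose axes are the flange's). Camera axes: x right, y down, z forward; pixel columns grow to the right and rows downward; lengths in m; the calibration is good to about 2 mm. A picture is of the moment at which its call begins: read the wrist's pose just before it.
- job_done(): hands the job in; it is judged then, once.
The state is a dict: "clock": time; "joint_pos": joint angles; "joint_vel": joint speeds; "tau": joint torques, N m; "eef_pos": TCP position; "tool_rot": TCP orientation; "ft_force": force on the tool from outside, world axes, zero at the start; "ft_torque": the same for the moment, N m; "grip_width": finger opening in m; "grasp_force": force on a finger pad.
Only numpy, scipy, OpenCV 4.12 (cv2) and the standard library are available. Lean on these libraries where they do the work, as an engineer would, in place of code of your own. Each camera call takes 0.05 s, during which the arm holds its last target. There are 200 camera calls.

## Working session

There is one attempt and no reset: what is moved stays moved. The work goes in short steps, Python scripts to look and compute and a tool call to move; the robot and the scene stay as the last step left them, time stands still between calls to the robot, and variables do not carry over. Pictures are saved under pics/ and viewed, at most 10 in all, crops included, and the job is handed in when it is done.

Besides the shell and the picture viewer there is one more tool, called by a JSON object that holds its "fn" and its "kwargs", one argument or row to a line. send_rows: Moves the arm, as the interface text tells. Its arguments: {"type":"object","properties":{"steps":{"type":"string"}},"required":["steps"]}

```bash
mkdir -p pics
python3 - <<'E'
from workcell import *
import cv2,numpy as np
o=get_obs();print({k:np.round(v,3) for k,v in o.items()})
for n in("top","side"):
    c=camera(n);np.savez(n+".npz",**c);cv2.imwrite(f"pics/{n}.png",c["frame"][:,:,::-1]);print(n,c["camera_matrix"],c["extrinsics"].round(3), (c["range_z"]>0).mean())
E
```

```text
{'clock': np.float64(0.0), 'joint_pos': array([-1.173,  0.241,  0.004,  1.335,  0.   ,  1.571]), 'joint_vel': array([-0.   , -0.001,  0.   ,  0.001,  0.   ,  0.001]), 'tau': array([ 2.0000e-03, -3.7232e+01,  2.5241e+01,  1.7000e-02, -0.0000e+00,
        0.0000e+00]), 'eef_pos': array([ 0.193, -0.46 ,  0.23 ]), 'tool_rot': array([ 0.98 ,  0.198, -0.   , -0.001]), 'ft_force': array([-0.07 , -0.452, -0.397]), 'ft_torque': array([0.03 , 0.054, 0.02 ]), 'grasp_force': np.float64(0.0), 'grip_width': np.float64(0.086)}
top [[502.53596466   0.         327.71050045]
 [  0.         502.53596466 191.29496245]
 [  0.           0.           1.        ]] [[-0.02  -1.    -0.021  0.032]
 [-0.998  0.021 -0.053  0.499]
 [ 0.054  0.02  -0.998  1.249]
 [ 0.     0.     0.     1.   ]] 0.9961171875
side [[494.80120174   0.         316.15738973]
 [  0.         494.80120174 202.59600559]
 [  0.           0.           1.        ]] [[-0.979 -0.205 -0.022  0.486]
 [-0.085  0.498 -0.863  0.105]
 [ 0.188 -0.843 -0.504  1.338]
 [ 0.     0.     0.     1.   ]] 0.9961484375
```

View pics/top.png

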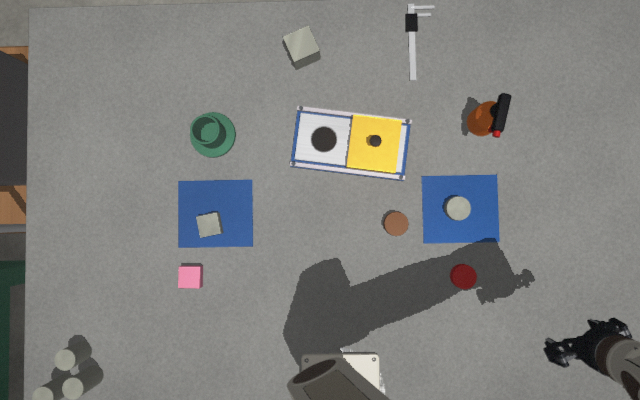

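View pics/side.png

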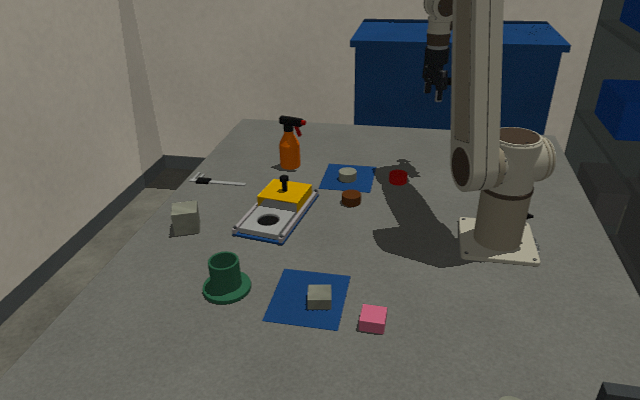

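The round nest is open (black hole at about (324,139)) and the guard covers the other one (knob at about (375,141)). The disc lies on the right mat at about (458,208), and the sprayer is at (487,117). Next I'll measure these.

```bash
cat > h.py <<'E'
import numpy as np,cv2
def ray(uv,z,K,T):
    "world points where pixel rays meet plane z; T world->cam"
    uv=np.atleast_2d(uv).astype(float);R=T[:3,:3];c=-R.T@T[:3,3]
    d=np.c_[uv,np.ones(len(uv))]@np.linalg.inv(K).T@R
    return c+d*((z-c[2])/d[:,2])[:,None]
def big(m,near=None):
    cs,_=cv2.findContours(m.astype(np.uint8),0,cv2.CHAIN_APPROX_NONE)
    return max(cs,key=cv2.contourArea)[:,0]
def box(m,x0,x1,y0,y1):
    r=np.zeros_like(m);r[y0:y1,x0:x1]=m[y0:y1,x0:x1];return r
def wristT(o,c):
    from scipy.spatial.transform import Rotation as Ro
    W=np.eye(4);W[:3,:3]=Ro.from_quat(o["tool_rot"]).as_matrix();W[:3,3]=o["eef_pos"]
    return np.linalg.inv(W@c["T_tool_cam"])
E
python3 - <<'E'
from h import *
c=dict(np.load("top.npz"));K,T=c["camera_matrix"],c["extrinsics"]
f=c["frame"].astype(int);r,g,b=f[...,0],f[...,1],f[...,2]
def circ(m,z,n):
    p=ray(big(m),z,K,T);(x,y),rad=cv2.minEnclosingCircle(p[:,:2].astype(np.float32));print(n,round(x,4),round(y,4),"r",round(rad,4))
circ(box(b-r<25,435,485,185,232),.03,"disc")
circ(box(f.sum(2)<150,305,345,122,156),.024,"hole")
circ(box(f.sum(2)<180,364,386,130,152),.095,"knob")
y=box((r>150)&(b<90),330,412,100,185)
q=cv2.minAreaRect(ray(big(y),.053,K,T)[:,:2].astype(np.float32));print("guard",q,np.round(cv2.boxPoints(q),3))
circ(box((r-b>60),465,500,95,140),.1,"sprayer")
m=box((b-r>50),280,420,95,190)|box(f.min(2)>170,280,420,95,190)|y|box(f.sum(2)<150,300,400,110,170)
m=cv2.morphologyEx(m.astype(np.uint8),cv2.MORPH_CLOSE,np.ones((5,5)))
q=cv2.minAreaRect(ray(big(m),.015,K,T)[:,:2].astype(np.float32));print("bed",q,np.round(cv2.boxPoints(q),3))
E
```

```text
disc 0.4511 -0.2956 r 0.0322Traceback (most recent call last):
  File "<stdin>", line 7, in <module>
  File "<stdin>", line 5, in circ
  File "h.py", line 9, in big
    return max(cs,key=cv2.contourArea)[:,0]
           ~~~^^^^^^^^^^^^^^^^^^^^^^^^
ValueError: max() iterable argument is empty
```

Run:
```python
from h import *
c=dict(np.load("top.npz"));K,T=c["camera_matrix"],c["extrinsics"]
f=c["frame"].astype(int);r,g,b=f[...,0],f[...,1],f[...,2]
print(f[139,324],f[140,375],f[139,345],f[165,400],f[120,370])
def circ(m,z,n):
    p=ray(big(m),z,K,T);(x,y),rad=cv2.minEnclosingCircle(p[:,:2].astype(np.float32));print(n,round(x,4),round(y,4),"r",round(rad,4))
circ(box(f.max(2)<110,305,345,122,156),.024,"hole")
circ(box(f.max(2)<110,364,386,130,152),.098,"knob")
y=box((r-b>80),330,412,100,185)
q=cv2.minAreaRect(ray(big(y),.053,K,T)[:,:2].astype(np.float32));print("guard",q,np.round(cv2.boxPoints(q),3))
circ(box((r-b>60),465,500,95,140),.1,"sprayer")
bl=cv2.morphologyEx(((b-r>40)&(g<130)).astype(np.uint8),cv2.MORPH_CLOSE,np.ones((3,3)))
p=np.argwhere(box(bl,280,420,95,190)>0)[:,::-1]
q=cv2.minAreaRect(ray(p,.008,K,T)[:,:2].astype(np.float32));print("bed",q,np.round(cv2.boxPoints(q),3))
```

```text
[58 52 51] [71 65 62] [217 217 218] [225 226 226] [240 203  79]
hole 0.6305 0.0297 r 0.0315
knob 0.6127 -0.0928 r 0.0136
guard ((0.6121523976325989, -0.09356053173542023), (0.12019474804401398, 0.13090990483760834), 81.46442413330078) [[ 0.539 -0.143]
 [ 0.668 -0.163]
 [ 0.686 -0.044]
 [ 0.556 -0.024]]
sprayer 0.6602 -0.3495 r 0.0451
bed ((0.6153274774551392, -0.03630053997039795), (0.28876906633377075, 0.14362768828868866), 81.5814208984375) [[ 0.523 -0.169]
 [ 0.665 -0.19 ]
 [ 0.708  0.096]
 [ 0.565  0.117]]
```

{"fn": "send_rows", "kwargs": {
  "steps": "1 0.0258 0.0164 -0.003 0 0 0.1025;1 0.0258 0.0164 -0.003 0 0 0.1025;1 0.0258 0.0164 -0.003 0 0 0.1025;1 0.0258 0.0164 -0.003 0 0 0.1025;1 0.0258 0.0164 -0.003 0 0 0.1025"
}}

```text
clock: 0.52
eef_pos: [0.3234, -0.3779, 0.2158]
tool_rot: [0.897, 0.442, -0.0, -0.0]
ft_force: [0.3, -0.0, -0.9]
grip_width: 0.0855
grasp_force: 0.0
```

{"fn": "send_rows", "kwargs": {
  "steps": "1 0.0258 0.0164 -0.003 0 0 0.1025;1 0.0258 0.0164 -0.003 0 0 0.1025;1 0.0258 0.0164 -0.003 0 0 0.1025;1 0.0258 0.0164 -0.003 0 0 0.1025;1 0.0258 0.0164 -0.003 0 0 0.1025"
}}

```text
clock: 0.93
eef_pos: [0.4525, -0.2958, 0.2006]
tool_rot: [0.756, 0.655, -0.0, -0.001]
ft_force: [-0.5, -0.2, -0.9]
grip_width: 0.0855
grasp_force: 0.0
```

{"fn": "send_rows", "kwargs": {
  "steps": "1 0 0 0 0 0 0;1 0 0 0 0 0 0;1 0 0 0 0 0 0;1 0 0 0 0 0 0;1 0 0 0 0 0 0"
}}

```text
clock: 1.35
eef_pos: [0.4507, -0.2977, 0.2015]
tool_rot: [0.758, 0.652, -0.0, -0.0]
ft_force: [-0.6, -0.4, 0.5]
grip_width: 0.0855
grasp_force: 0.0
```

Run:
```python
from workcell import *
from h import *
o=get_obs();c=camera("wrist");np.savez("w1.npz",T=wristT(o,c),**c);cv2.imwrite("pics/w1.png",c["frame"][:,:,::-1])
print(o["clock"],o["eef_pos"],o["tool_rot"],o["joint_pos"].round(2));print(c["camera_matrix"],c["T_tool_cam"].round(3))
```

```text
1.35 [ 0.45073836 -0.29771278  0.20145789] [ 7.58164651e-01  6.52063149e-01 -1.07749466e-04 -1.45861393e-05] [-0.58  0.33  0.05  1.29 -0.    1.14]
[[298.01195453   0.         318.75539052]
 [  0.         298.01195453 197.32951527]
 [  0.           0.           1.        ]] [[-0.    -0.96  -0.278  0.071]
 [ 1.    -0.001  0.001 -0.   ]
 [-0.001 -0.278  0.96  -0.142]
 [ 0.     0.     0.     1.   ]]
```

View pics/w1.png

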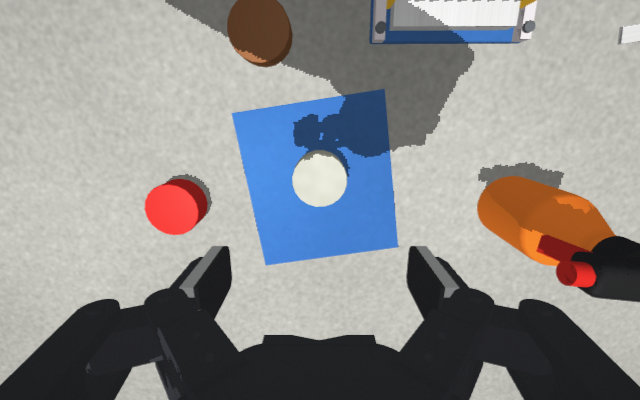

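The disc's top is centred at about (320,179) in the wrist view, with clear space around the fingers.

Run:
```python
from h import *
c=np.load("w1.npz");f=c["frame"].astype(int)
m=box((f[...,2]-f[...,0]<25)&(f[...,0]>150),285,355,140,215)
p=ray(big(m),.031,c["camera_matrix"],c["T"])[:,:2].astype(np.float32)
print(cv2.minEnclosingCircle(p),cv2.fitEllipse(p))
```

```text
((0.451285719871521, -0.2979099750518799), 0.029523923993110657) ((0.45126861333847046, -0.29825371503829956), (0.05610177665948868, 0.05801470950245857), 95.2072525024414)
```

{"fn": "send_rows", "kwargs": {
  "steps": "1 0.0005 -0.0003 -0.035 0 0 0;1 0 0 -0.035 0 0 0;1 0 0 -0.035 0 0 0;1 0 0 -0.035 0 0 0;1 0 0 -0.025 0 0 0"
}}

```text
clock: 1.82
eef_pos: [0.4502, -0.2971, 0.0338]
tool_rot: [0.758, 0.652, -0.0, -0.001]
ft_force: [-0.2, 0.5, 0.2]
grip_width: 0.085
grasp_force: 0.0
```

{"fn": "send_rows", "kwargs": {
  "steps": "1 0 0 -0.015 0 0 0;1 0 0 -0.0115 0 0 0;1 0 0 0 0 0 0;-1 0 0 0 0 0 0;-1 0 0 0 0 0 0"
}}

```text
clock: 2.23
eef_pos: [0.4526, -0.2981, 0.0108]
tool_rot: [0.758, 0.653, 0.0, 0.001]
ft_force: [0.7, -0.0, 0.4]
grip_width: 0.0641
grasp_force: 0.0
```

{"fn": "send_rows", "kwargs": {
  "steps": "-1 0 0 0 0 0 0;-1 0 0 0 0 0 0;-1 0 0 0 0 0 0;-1 0 0 0 0 0 0;-1 0 0 0 0 0 0"
}}

```text
clock: 2.65
eef_pos: [0.4532, -0.2983, 0.0117]
tool_rot: [0.758, 0.653, 0.0, 0.002]
ft_force: [-1.3, -0.2, 6.3]
grip_width: 0.0574
grasp_force: 65.0
```

{"fn": "send_rows", "kwargs": {
  "steps": "-1 0 0 0.02 0 0 0;-1 0 0 0.04 0 0 0;-1 0 0 0.04 0 0 0;-1 0 0 0.04 0 0 0;-1 0 0 0.04 0 0 0"
}}

```text
clock: 3.07
eef_pos: [0.4517, -0.2969, 0.1917]
tool_rot: [0.757, 0.653, 0.0, -0.0]
ft_force: [0.7, -0.6, -1.8]
grip_width: 0.0578
grasp_force: 64.8
```

{"fn": "send_rows", "kwargs": {
  "steps": "-1 0.0166 0.0249 0.002 0 0 0;-1 0.0166 0.0249 0.002 0 0 0;-1 0.0166 0.0249 0.002 0 0 0;-1 0.0166 0.0249 0.002 0 0 0;-1 0.0166 0.0249 0 0 0 0"
}}

```text
clock: 3.48
eef_pos: [0.5359, -0.1716, 0.1986]
tool_rot: [0.758, 0.653, 0.0, 0.0]
ft_force: [0.3, 0.4, -1.6]
grip_width: 0.0581
grasp_force: 65.1
```

{"fn": "send_rows", "kwargs": {
  "steps": "-1 0.0166 0.0249 0 0 0 0;-1 0.0166 0.0249 0 0 0 0;-1 0.0166 0.0249 0 0 0 0;-1 0.0166 0.0249 0 0 0 0;-1 0.0166 0.0249 0 0 0 0"
}}

```text
clock: 3.9
eef_pos: [0.6186, -0.0468, 0.1978]
tool_rot: [0.757, 0.653, -0.0, -0.0]
ft_force: [-0.3, -0.4, -2.2]
grip_width: 0.0576
grasp_force: 65.1
```

{"fn": "send_rows", "kwargs": {
  "steps": "-1 0 0 0 0 0 0;-1 0 0 0 0 0 0;-1 0 0 0 0 0 0;-1 0 0 0 0 0 0;-1 0 0 0 0 0 0"
}}

```text
clock: 4.32
eef_pos: [0.6176, -0.0494, 0.1979]
tool_rot: [0.758, 0.652, -0.0, -0.0]
ft_force: [-0.3, 0.2, -0.7]
grip_width: 0.0576
grasp_force: 65.0
```

Run:
```python
from workcell import *
from h import *
o=get_obs();c=camera("wrist");np.savez("w2.npz",T=wristT(o,c),**c);cv2.imwrite("pics/w2.png",c["frame"][:,:,::-1])
print(o["clock"],o["eef_pos"],o["tool_rot"],o["joint_pos"].round(2),o["grip_width"])
```

```text
4.3167 [ 0.61759417 -0.04939573  0.19793839] [ 7.57994841e-01  6.52260528e-01 -1.52217075e-04 -4.42447635e-05] [-0.08  0.5   0.29  1.37 -0.    1.64] 0.057572801824112355
```

View pics/w2.png

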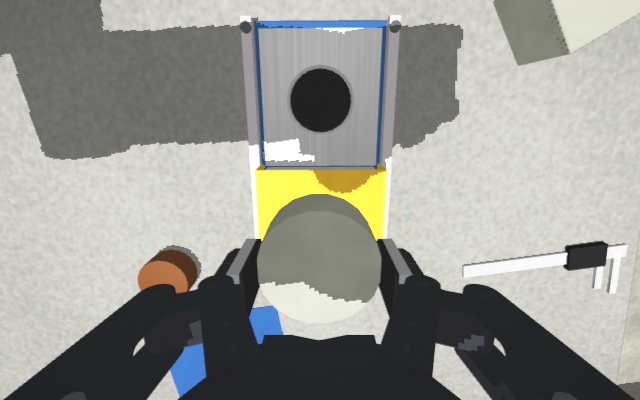

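The disc is held squarely, with its top spanning about (258..382, 210..323). The round nest's floor is centred at about (320,99) and is empty. I'll measure both from this view.

Run:
```python
from h import *
c=np.load("w2.npz");f=c["frame"].astype(int);K,T=c["camera_matrix"],c["T"]
m=box(f.max(2)<70,275,365,55,145)
tc=np.array([.6176,-.0494])
a=np.radians(81.4);ex=np.array([np.cos(a),np.sin(a)]);ey=np.array([ex[1],-ex[0]])  # tool x,y
for z in(.016,.024):
    p=ray(big(m),z,K,T)[:,:2];e=cv2.fitEllipse(p.astype(np.float32));h=np.array(e[0])
    print("hole",z,e,"tool xy",(h-tc)@ex,(h-tc)@ey)
z=.1979+.0195
p=ray([[320,210],[320,323],[258,258],[382,258]],z,K,T)[:,:2]-tc
print("disc top pts tool xy",np.c_[p@ex,p@ey].round(4))
print(f[186:216:2,320].tolist());print(f[300:334:2,320].tolist())
```

```text
hole 0.016 ((0.6312083601951599, 0.03091110847890377), (0.06085563078522682, 0.06128762289881706), 174.17294311523438) tool xy 0.08144305179296334 0.0014460037898125291
hole 0.024 ((0.6311283707618713, 0.03067258931696415), (0.05935259163379669, 0.05977391451597214), 174.17230224609375) tool xy 0.08119525320221489 0.0014025807720306656
disc top pts tool xy [[ 0.0301  0.0004]
 [-0.028   0.0004]
 [ 0.0071 -0.0278]
 [ 0.0071  0.0286]]
[[255, 254, 87], [255, 254, 88], [255, 254, 88], [255, 254, 87], [114, 115, 105], [116, 117, 106], [116, 117, 106], [117, 118, 108], [119, 118, 108], [120, 120, 110], [121, 122, 111], [121, 121, 112], [124, 125, 115], [140, 141, 128], [139, 140, 127]]
[[237, 238, 225], [237, 238, 224], [236, 237, 223], [237, 237, 223], [236, 237, 223], [235, 236, 222], [235, 236, 222], [235, 236, 222], [234, 236, 222], [234, 235, 221], [233, 234, 220], [231, 232, 219], [217, 217, 208], [224, 223, 218], [224, 224, 218], [218, 216, 209], [218, 217, 209]]
```

Run:
```python
import numpy as np,cv2
f=np.load("w2.npz")["frame"];cv2.imwrite("pics/w2c.png",cv2.resize(f[180:340,230:410,::-1],None,fx=4,fy=3.7,interpolation=0)[:600])
```

```text
(no output)
```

View pics/w2c.png

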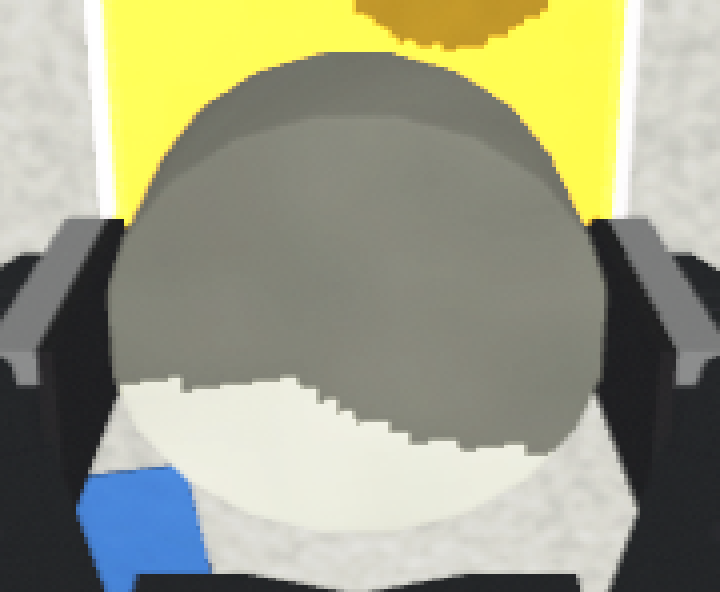

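The crop shows the disc centred between the pads, about 1 mm forward. Moving over the nest and then descending.

{"fn": "send_rows", "kwargs": {
  "steps": "-1 0.0043 0.0264 0 0 0 0;-1 0.0043 0.0264 0 0 0 0;-1 0.0044 0.0265 0 0 0 0;-1 0 0 -0.02 0 0 0;-1 0 0 -0.035 0 0 0"
}}

```text
clock: 4.78
eef_pos: [0.635, 0.0322, 0.1476]
tool_rot: [0.757, 0.653, 0.005, 0.004]
ft_force: [2.1, -0.6, -1.6]
grip_width: 0.0577
grasp_force: 65.0
```

{"fn": "send_rows", "kwargs": {
  "steps": "-1 0 0 -0.035 0 0 0;-1 0 0 -0.035 0 0 0;-1 0 0 -0.023 0 0 0;-1 0 0 0 0 0 0;-1 0 0 0 0 0 0"
}}

```text
clock: 5.2
eef_pos: [0.6298, 0.0302, 0.0487]
tool_rot: [0.758, 0.652, -0.001, -0.001]
ft_force: [-0.1, -0.3, -0.4]
grip_width: 0.0575
grasp_force: 65.0
```

{"fn": "send_rows", "kwargs": {
  "steps": "-1 0 0 0 0 0 0;-1 0 0 0 0 0 0;-1 0 0 0 0 0 0;-1 0 0 0 0 0 0;-1 0 0 0 0 0 0"
}}

```text
clock: 5.62
eef_pos: [0.632, 0.0311, 0.0512]
tool_rot: [0.757, 0.653, 0.001, 0.001]
ft_force: [0.7, 0.5, -1.7]
grip_width: 0.0579
grasp_force: 65.0
```

{"fn": "send_rows", "kwargs": {
  "steps": "-1 0 -0.0005 -0.007 0 0 0;-1 0 0 -0.005 0 0 0;-1 0 0 -0.003 0 0 0;-1 0 0 -0.002 0 0 0;-1 0 0 -0.002 0 0 0"
}}

```text
clock: 6.03
eef_pos: [0.6308, 0.0305, 0.03]
tool_rot: [0.757, 0.653, -0.0, -0.0]
ft_force: [0.6, -0.7, -0.9]
grip_width: 0.0575
grasp_force: 65.0
```

{"fn": "send_rows", "kwargs": {
  "steps": "-1 0 0 -0.001 0 0 0;-1 0 0 -0.001 0 0 0;-1 0 0 0 0 0 0;-1 0 0 0 0 0 0;-1 0 0 0 0 0 0"
}}

```text
clock: 6.45
eef_pos: [0.6314, 0.0306, 0.029]
tool_rot: [0.757, 0.653, 0.0, 0.0]
ft_force: [0.2, 0.1, -1.4]
grip_width: 0.0579
grasp_force: 65.0
```

Already inside the pocket, with no contact force. Down the last ~2–3 mm.

{"fn": "send_rows", "kwargs": {
  "steps": "-1 0 0 -0.001 0 0 0;-1 0 0 0 0 0 0;-1 0 0 -0.001 0 0 0;-1 0 0 0 0 0 0;-1 0 0 0 0 0 0"
}}

```text
clock: 6.87
eef_pos: [0.6313, 0.0306, 0.0278]
tool_rot: [0.757, 0.653, 0.0, 0.0]
ft_force: [-2.7, -0.0, 5.9]
grip_width: 0.0575
grasp_force: 65.7
```

{"fn": "send_rows", "kwargs": {
  "steps": "-1 0 0 -0.0005 0 0 0;-1 0 0 -0.0005 0 0 0;-1 0 0 0 0 0 0;-1 0 0 0 0 0 0;-1 0 0 0 0 0 0"
}}

```text
clock: 7.28
eef_pos: [0.6313, 0.0306, 0.0277]
tool_rot: [0.757, 0.653, 0.0, 0.0]
ft_force: [-4.7, -0.5, 10.1]
grip_width: 0.0578
grasp_force: 66.4
```

{"fn": "send_rows", "kwargs": {
  "steps": "0.5 0 0 0 0 0 0;0.7 0 0 0 0 0 0;1 0 0 0 0 0 0;1 0 0 0 0 0 0;1 0 0 0 0 0 0"
}}

```text
clock: 7.7
eef_pos: [0.6312, 0.0305, 0.0254]
tool_rot: [0.757, 0.653, -0.0, -0.0]
ft_force: [0.4, -0.4, -0.2]
grip_width: 0.0853
grasp_force: 0.0
```

{"fn": "send_rows", "kwargs": {
  "steps": "1 0 0 0 0 0 0;1 0 0 0.01 0 0 0;1 0 0 0.035 0 0 0;1 0 0 0.04 0 0 0;1 0 0 0.04 0 0 0"
}}

```text
clock: 8.12
eef_pos: [0.6303, 0.0305, 0.1519]
tool_rot: [0.757, 0.653, -0.001, -0.001]
ft_force: [1.9, 0.2, 0.1]
grip_width: 0.0856
grasp_force: 0.0
```

{"fn": "send_rows", "kwargs": {
  "steps": "1 -0.01 -0.04 0.04 0 0 0;1 -0.005 -0.04 0.02 0 0 0;1 0 0 0 0 0 0;1 0 0 0 0 0 0;1 0 0 0 0 0 0"
}}

```text
clock: 8.53
eef_pos: [0.6191, -0.0357, 0.1986]
tool_rot: [0.758, 0.653, 0.0, -0.0]
ft_force: [-0.3, 0.6, -0.5]
grip_width: 0.0854
grasp_force: 0.0
```

Run:
```python
from workcell import *
from h import *
o=get_obs();c=camera("wrist");np.savez("w3.npz",T=wristT(o,c),**c);cv2.imwrite("pics/w3.png",c["frame"][:,:,::-1])
print(o["clock"],o["eef_pos"],o["tool_rot"],o["grip_width"])
```

```text
8.5333 [ 0.61911361 -0.03565062  0.19856231] [ 7.57724037e-01  6.52575073e-01  2.06499735e-04 -1.23759389e-04] 0.08539578282534294
```

View pics/w3.png

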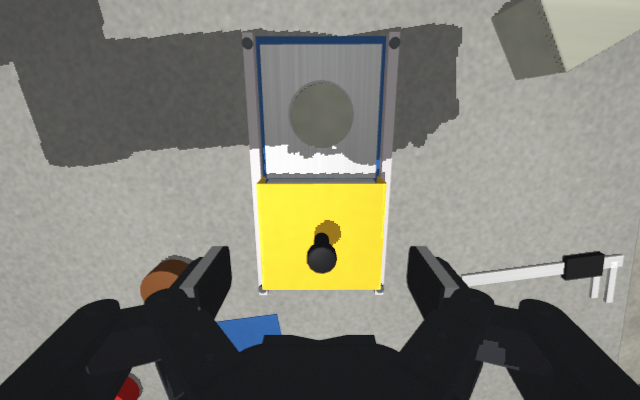

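The disc sits in the nest at about (321,113), and the knob's top is at about (321,258). I'll check the height and flatness from range, and locate the knob.

Run:
```python
from h import *
c=np.load("w3.npz");K,T=c["camera_matrix"],c["T"];Z=c["range_z"];f=c["frame"].astype(int)
def pts(u,v):
    d=Z[v,u];P=np.c_[(np.c_[u,v,np.ones(len(u))]@np.linalg.inv(K).T)*d[:,None],np.ones(len(u))]
    return (P@np.linalg.inv(T).T)[:,:3]
v,u=np.mgrid[85:142,293:350];k=(v-113)**2+(u-321)**2<24**2
P=pts(u[k],v[k]);co=np.linalg.lstsq(np.c_[P[:,:2]-P[:,:2].mean(0),np.ones(len(P))],P[:,2],rcond=None)[0];print("disc plane slopes,height",co)
P=pts(np.full(5,275),np.arange(90,140,10));print("block",P[:,2]); P=pts(np.full(5,275),np.arange(200,280,16));print("roof",P[:,2])
m=box(f.max(2)<75,300,342,225,275);v,u=np.nonzero(m);P=pts(u,v);h=P[P[:,2]>.092];print("knob head",h.shape,h.mean(0),h.min(0),h.max(0))
```

```text
disc plane slopes,height [-0.00272024  0.00419799  0.04557873]
block [0.02375028 0.02281505 0.02295045 0.02406181 0.02339856]
roof [0.05307447 0.05181414 0.05311361 0.05326067 0.05186116]
knob head (665, 3) [ 0.61329934 -0.09000921  0.09957687] [ 0.60052057 -0.10450639  0.09201152] [0.62936812 0.0349237  0.34057765]
```

{"fn": "send_rows", "kwargs": {
  "steps": "-1 -0.0043 -0.0333 0 0 0 0;-1 -0.0043 -0.0333 0 0 0 0;-1 -0.0044 -0.0334 0 0 0 0;-1 0 0 0 0 0 0;-1 0 0 -0.02 0 0 0"
}}

```text
clock: 9.0
eef_pos: [0.6081, -0.1368, 0.1808]
tool_rot: [0.758, 0.652, 0.002, 0.002]
ft_force: [0.3, 0.1, 0.4]
grip_width: 0.0254
grasp_force: 0.0
```

{"fn": "send_rows", "kwargs": {
  "steps": "-1 0 0 -0.03 0 0 0;-1 0 0 -0.03 0 0 0;-1 0 0 -0.03 0 0 0;-1 0 0 -0.0165 0 0 0;-1 0 0 0 0 0 0"
}}

```text
clock: 9.42
eef_pos: [0.6019, -0.133, 0.0653]
tool_rot: [0.757, 0.654, -0.004, -0.005]
ft_force: [-1.2, 0.7, -0.8]
grip_width: 0.0
grasp_force: 0.0
```

{"fn": "send_rows", "kwargs": {
  "steps": "-1 0 0 0 0 0 0;-1 0 0 0 0 0 0;-1 0 0 0 0 0 0;-1 0 0 0 0 0 0;-1 0 0 0 0 0 0"
}}

```text
clock: 9.83
eef_pos: [0.6073, -0.1356, 0.0734]
tool_rot: [0.757, 0.653, 0.001, 0.001]
ft_force: [-0.9, 1.0, 1.2]
grip_width: 0.0
grasp_force: 0.0
```

{"fn": "send_rows", "kwargs": {
  "steps": "-1 0.0015 0.0099 0 0 0 0;-1 0.0015 0.0099 0 0 0 0;-1 0.0015 0.0099 0 0 0 0;-1 0.0015 0.0099 0 0 0 0;-1 0.0015 0.0099 0 0 0 0"
}}

```text
clock: 10.25
eef_pos: [0.6142, -0.0853, 0.0724]
tool_rot: [0.757, 0.653, -0.0, 0.001]
ft_force: [-1.1, -3.1, 3.3]
grip_width: -0.0004
grasp_force: 1.8
```

{"fn": "send_rows", "kwargs": {
  "steps": "-1 0.0015 0.0099 0 0 0 0;-1 0.0015 0.0099 0 0 0 0;-1 0.0015 0.0099 0 0 0 0;-1 0.0015 0.0099 0 0 0 0;-1 0.0015 0.0099 0 0 0 0"
}}

```text
clock: 10.67
eef_pos: [0.6215, -0.0354, 0.0719]
tool_rot: [0.757, 0.653, -0.0, 0.0]
ft_force: [-1.1, -2.8, 3.1]
grip_width: 0.0001
grasp_force: 1.8
```

{"fn": "send_rows", "kwargs": {
  "steps": "-1 0.0009 0.0059 0 0 0 0;-1 0.0009 0.0059 0 0 0 0;-1 0.0009 0.0059 0 0 0 0;-1 0.0009 0.0059 0 0 0 0;-1 0.0009 0.0059 0 0 0 0"
}}

```text
clock: 11.08
eef_pos: [0.6257, -0.0066, 0.0717]
tool_rot: [0.758, 0.653, -0.0, -0.0]
ft_force: [-1.1, -2.9, 2.1]
grip_width: -0.0001
grasp_force: 1.7
```

{"fn": "send_rows", "kwargs": {
  "steps": "-1 0.0003 0.002 0 0 0 0;-1 0.0003 0.002 0 0 0 0;-1 0.0003 0.002 0 0 0 0;-1 0.0003 0.002 0 0 0 0;-1 0.0003 0.002 0 0 0 0"
}}

```text
clock: 11.5
eef_pos: [0.6271, 0.0029, 0.0717]
tool_rot: [0.758, 0.653, -0.0, -0.0]
ft_force: [-1.8, -2.7, 2.4]
grip_width: 0.0004
grasp_force: 1.6
```

{"fn": "send_rows", "kwargs": {
  "steps": "-1 0.0001 0.001 0 0 0 0;-1 0.0001 0.001 0 0 0 0;-1 0.0001 0.001 0 0 0 0;-1 0.0001 0.001 0 0 0 0;-1 0.0001 0.001 0 0 0 0"
}}

```text
clock: 11.92
eef_pos: [0.6275, 0.0058, 0.0718]
tool_rot: [0.758, 0.652, -0.002, 0.001]
ft_force: [-1.7, -10.5, 1.5]
grip_width: -0.0001
grasp_force: 5.3
```

Force is rising, which suggests the stop. One more nudge to confirm.

{"fn": "send_rows", "kwargs": {
  "steps": "-1 0.0001 0.001 0 0 0 0;-1 0.0001 0.001 0 0 0 0;-1 0 0 0 0 0 0;-1 0 0 0 0 0 0;-1 0 0 0 0 0 0"
}}

```text
clock: 12.33
eef_pos: [0.6275, 0.0058, 0.0718]
tool_rot: [0.759, 0.652, -0.003, 0.002]
ft_force: [-1.7, -13.1, 2.7]
grip_width: 0.0002
grasp_force: 6.4
```

{"fn": "send_rows", "kwargs": {
  "steps": "-1 -0.0015 -0.01 0 0 0 0;-1 -0.003 -0.02 0 0 0 0;-1 -0.003 -0.02 0.01 0 0 0;-1 0 0 0.04 0 0 0;-1 0 0 0.04 0 0 0"
}}

```text
clock: 12.75
eef_pos: [0.6181, -0.0402, 0.1596]
tool_rot: [0.758, 0.652, -0.002, -0.003]
ft_force: [2.0, 0.1, 0.6]
grip_width: 0.0002
grasp_force: 0.0
```

{"fn": "send_rows", "kwargs": {
  "steps": "-1 -0.03 -0.02 0.03 0 0 0;-1 -0.04 -0.03 0.02 0 0 0;-1 -0.04 -0.03 0 0 0 0;-1 -0.03 -0.02 0 0 0 0;-1 0 0 0 0 0 0"
}}

```text
clock: 13.17
eef_pos: [0.4941, -0.1275, 0.204]
tool_rot: [0.759, 0.651, -0.001, -0.002]
ft_force: [-0.1, 0.4, -0.5]
grip_width: 0.0001
grasp_force: 0.0
```

Run:
```python
from workcell import *
from h import *
o=get_obs();print(o["clock"],o["eef_pos"])
c=camera("top");cv2.imwrite("pics/t2.png",c["frame"][:,:,::-1]);K,T=c["camera_matrix"],c["extrinsics"]
f=c["frame"].astype(int);r,b=f[...,0],f[...,2]
q=cv2.minAreaRect(ray(big(box(r-b>80,285,412,100,185)),.053,K,T)[:,:2].astype(np.float32));print("guard",q)
```

```text
13.1667 [ 0.49412421 -0.12753287  0.20396561]
guard ((0.6305544376373291, 0.03064044937491417), (0.11999928206205368, 0.1309697926044464), 81.39759063720703)
```

View pics/t2.png

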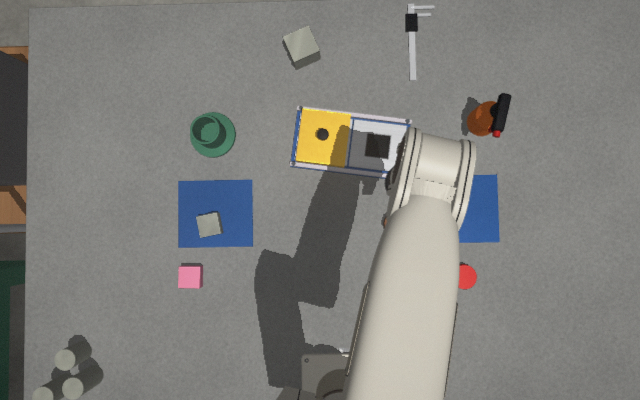

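The guard is now centred on the round nest at (0.6306, 0.0306), near pixel (322,134). The square nest is exposed and nothing else has moved. Handing in.

```bash
python3 -c "
from workcell import *
print(job_done())"
```

```text
the job is handed in; nothing more can be done
None
```

The job is handed in: the disc lies flat and fully home in the round nest, and the guard is slid to its stop over it. The bystanders and the tile are where they were, and the clock read about 13 s of the 51 s allowed.

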